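# Fold up the tortilla press

## Robot

A 6-joint arm with a two-finger parallel gripper is mounted at the origin on a cart in front of the work surface, level with it; the furniture and walls round the work are solid. World frame = base frame: x ahead of the robot, y to its left, z up, the work surface at z = 0. Lengths are in m, angles in degrees, forces in N, time in s.
With the tool pointing down it reaches from about 0.3 to 0.75 m from the base axis. Payload 8.5 kg.
Tool frame: the origin (TCP) lies midway between the tips of the shut fingers; the grasp point (between the pads) lies 19 mm behind it (env.tcp_to_grasp is the z of the grasp point in the tool frame, in m); z points along the fingers, y is the line along which they close (so a half turn about z gives the same grasp; the last joint's range is limited). The gripper opens to 85 mm and grips with 20 to 120 N. Pads are 22 mm wide; open, the fingers measure 114 mm over their backs; the gripper's body (76 mm by 85 mm) begins 54 mm behind the grasp point. The pads swing forward as they close: fully open they stand 13 mm farther back than shut.
Start: joints at [-88.711, 21.807, 74.336, -0, 83.858, -12.336], TCP at [0.13, -0.535, 0.231] pointing down, gripper open.
Joint ranges: [-178.18, 178.18], [-50.72, 133.34], [12.68, 142.11], [-81.47, 261.47], [9.98, 163.14], [-165.26, 165.26]. Speed limits (degrees/s): [136.94, 136.94, 180, 180, 180, 180].

## Interface

Orientations are given as a 3x3 rotation matrix whose columns are the frame's x, y, z axes.
In Python, from rig import env, imaging, job, models gives the robot as it stands. The module is installed in compiled form; this text tells all that it offers.
- The arm moves only by the tool jog_arm, never from a script. Its argument "plan" is text: rows parted by semicolons, each of 7 numbers parted by spaces: the turn, a rotation vector about the tool's x, y, z in degrees, then the shift along the tool's x, y, z in cm, then the closure in counts, from 0 (fully open) to 255 (shut). In form: rx ry rz x y z claw; .... A call has 1 to 10 rows; each row shifts and turns the commanded pose from where the row before left it, along the tool's axes as they then stand; what a row does not reach is not made up. A row lasts 1/12 s, in which the tool goes at most 41.7 mm and 7.16 degrees, less where a joint would pass 70% of its speed; a pose out of reach is approached as far as the arm can. A call with a gripper value outside its range is refused whole. The fingers move at their own pace and stop on an object; "grip_force" is the grip in N (left out, the last holds). Time passes only in rows, so rows that do not move let the fingers close. It gives the time, the measured TCP pose, the force, the opening and the grip force at its end, in the units of the state.
- env.observe(): the state, without advancing time (a new reading comes with each control period).
- imaging.get_image(name): name is "scene" or "top"; returns a dict with "pixels" (400x640x3 uint8, red, green, blue), "depth" (400x640 float32, m along the optical axis (not along the pixel's ray), 0 where there is no reading), "fov_y" (degrees; the focal length in pixels is half the picture's height over the tangent of half this angle, whatever the lens; pixels are square), "cx", "cy" (the principal point, pixels), "world_from_camera" (4x4, takes a point from camera to world coordinates). Camera axes: x right, y down, z forward; pixel columns grow to the right and rows downward; lengths in m; the calibration is good to about 2 mm. A picture is of the moment at which its call begins.
- job.close_job(): hands the job in; it is judged then, once.
Trained networks look in the newest picture that a camera, given by its name, has taken for a name from the list of things; names that differ only in an ending like _2 or _b are one class to them, and where a whole thing is asked for, a point or a joint stands for the part that bears it (a point fixed in the world has none). Each returns a list of dicts, best first, with "confidence" (0 to 1); they miss things now and then, are a little off and sometimes report something else, mostly with a low value. They report only what shows in the picture. A call takes as long as a camera call.
- models.outline_of(camera, query): "region" (400x640 bool, what is visible of it) and "bbox" ([centre column, centre row, width, height] in pixels, round what is visible of it).
- models.tip_of(camera, query): "at" ([column, row] in pixels: a listed point, or the origin of a listed thing).
The state is a dict: "time_s": time; "q": joint angles; "qvel": joint speeds; "joint_efforts": joint torques, N m; "position": TCP position; "tool_rot": TCP orientation; "ft_force": force on the tool from outside, world axes, zero at the start; "wrist_torque": the same for the moment, N m; "grip_width": finger opening in m; "gripper_force": force on a finger pad.
Only numpy, scipy, OpenCV 4.12 (cv2) and the standard library are available. Lean on these libraries where they do the work, as an engineer would, in place of code of your own. Each camera call takes 0.05 s, during which the arm holds its last target. There are 200 camera calls.

## Task

Close the tortilla press so it can be put away: with the fingertips, turn its opened-out upper plate over on its hinge until it lies flat on the lower plate, then push the upright lever over until it lies right down across the top of the plate. Only push, gently: do not grip, lift or force anything or let the plate slam, and leave the press standing where it is and everything round it undisturbed.

Things in the scene. Friction and masses are not known exactly. Their poses are not given: they have to be found in the camera images.
- press: Plain dark cast-iron tortilla press, loose on four rubber feet, 2.6 kg, two round plates 150 mm across. Origin on the table under the centre of the fixed lower plate (its top 44 mm up), z up. The upper plate's hinge is on the press's -y side, the lever on its +y side; the opened plate sticks out towards the press's -y (the robot's right).
- hinge_pin (a point): Middle of the plate's hinge pin, 46 mm above the table, 87 mm from the press origin along its -y; axes as the press; the pin runs along the press's x. Lugs and pin end 43 mm either side of it. Fixed round the press: a meat slicer 0.43 m high at the left (y over 0.3 m), a low stack of pans at the right (y under -0.32 m).
- plate_tab (a point): Middle of the outer face of the thumb tab (34 wide, 7 mm thick) on the upper plate's rim: 133 mm from the hinge pin, 80 mm to the press's -x of its middle, 10 mm short of the tab's end; the tab points 60 deg from y towards -x. z points out of the plate's outer, ribbed face: down while open (40 to 85 mm above the table, free below), up when closed; y points away from the hinge.
- press_plate (a joint): Angle of the upper plate about its hinge (rad): 0 = closed, flat over the lower plate; 1.57 upright; 3.14 = opened right out, flat and level on the other side. The hinge is snug: the plate (0.24 kg) stays at any angle where it is left and needs about 1 to 4 N at the tab to turn.
- lever_pin (a point): Middle of the lever's pivot pin, 60 mm above the table, 97 mm from the press origin along its +y; axes as the press; the pin runs along the press's x, between two cheeks that reach 20 mm either side and 72 mm above the table.
- lever_grip (a point): Point on the outer side of the lever's black round grip (22 mm thick), 170 mm from the pin along the lever, 35.5 mm square to that. The grip covers the last 112 mm; the lever ends 202 mm from the pin. z points out of the outer side: towards the press's +y while upright, up when laid down (point then 95 mm above the table).
- press_lever (a joint): Angle of the lever about its pin (rad): 0 = laid down level across the plate, pointing over the hinge; 1.57 = upright; more = leaning outwards, at most 2.0. The pin is snug: the lever stays at any angle where it is left and needs about 1 to 3 N at the grip.
- ramekin_0: Small steel sauce cup (65 mm wide, 37 mm high) on the robot's side of the press. Origin under its centre. To be left alone.
- ramekin_1: Another such cup, behind the press. Origin under its centre. To be left alone.
- spice_jar_2: Upright spice jar (47 mm wide, 98 mm high), behind the press. Origin under its centre. To be left alone.
- probe_thermometer: Dial thermometer with a thin stem (134 mm long) lying at the front left. Origin under its middle. To be left alone.

How it is judged:
By the outcome, as a careful person would: the job done as asked, in the order asked, and still so for the second after the job is handed in, with the robot touching nothing.
It also fails if it takes over 67 s, if anything falls off the work surface, if the arm or the gripper's body presses on something with over 40 N, if the wrist force passes 120 N, or if a joint passes its speed limit or range.

## Working session

There is one attempt and no reset: what is moved stays moved. The work goes in short steps, Python scripts to look and compute and a tool call to move; the robot and the scene stay as the last step left them, time stands still between calls to the robot, and variables do not carry over. Pictures are saved under pics/ and viewed, at most 10 in all, crops included, and the job is handed in when it is done.

Besides the shell and the picture viewer there is one more tool, called after "Request:" by a JSON object that holds its "name" and its "arguments". jog_arm: Moves the arm, as the interface text tells. Its arguments: {"type":"object","properties":{"plan":{"type":"string"},"grip_force":{"type":"number"}},"required":["plan"]}

```bash
mkdir -p pics
cat > h.py <<'E'
import numpy as np, cv2
from rig import env, imaging, job, models
def px2w(im,c,r,d=None):
    f=200/np.tan(np.radians(im["fov_y"]/2))
    if d is None:
        p=im["depth"][max(0,int(r)-2):int(r)+3,max(0,int(c)-2):int(c)+3]; d=np.median(p[p>0])
    T=np.array(im["world_from_camera"])
    return (T@np.array([(c-im["cx"])/f*d,(r-im["cy"])/f*d,d,1]))[:3]
def px2z(im,c,r,z):
    a=px2w(im,c,r,0.5);b=px2w(im,c,r,1.0);return a+(b-a)*(z-a[2])/(b[2]-a[2])
E
python3 - <<'E'
from h import *
for cam in ["scene","top"]:
    im=imaging.get_image(cam)
    cv2.imwrite(f"pics/{cam}0.png",im["pixels"][:,:,::-1])
    print(cam,np.round(im["world_from_camera"],2).tolist(),im["fov_y"])
    for n in ["press","hinge_pin","plate_tab","lever_pin","lever_grip","ramekin_0","spice_jar_2","probe_thermometer"]:
        zs=dict(press=0,hinge_pin=.046,lever_pin=.06,ramekin_0=0,spice_jar_2=0,probe_thermometer=0)
        for t in models.tip_of(cam,n)[:3]:
            c,r=t["at"];print(n,round(t["confidence"],2),np.round([c,r]),np.round(px2w(im,c,r),3), np.round(px2z(im,c,r,zs[n]),3) if n in zs else "")
s=env.observe();print(s["position"],np.round(s["tool_rot"],3).tolist(),s["ft_force"],s["time_s"])
E
```

```text
scene [[-0.51, -0.61, 0.61, 0.03], [-0.86, 0.35, -0.38, 0.45], [0.02, -0.71, -0.7, 0.72], [0.0, 0.0, 0.0, 1.0]] 54.37261703467219
press 0.98 [310. 211.] [0.589 0.137 0.041] [0.622 0.118 0.   ]
hinge_pin 0.67 [337. 188.] [0.617 0.044 0.048] [0.619 0.042 0.046]
plate_tab 0.71 [399. 175.] [ 0.551 -0.094  0.083] 
lever_pin 0.63 [269. 213.] [0.609 0.232 0.068] [0.616 0.229 0.06 ]
lever_grip 0.67 [256. 157.] [0.615 0.244 0.23 ] 
ramekin_0 0.98 [320. 176.] [0.702 0.044 0.024] [0.725 0.031 0.   ]
ramekin_0 0.94 [356. 236.] [0.496 0.063 0.   ] [0.496 0.063 0.   ]
spice_jar_2 0.73 [270. 191.] [0.709 0.186 0.031] [ 0.74   0.174 -0.   ]
probe_thermometer 0.71 [321. 316.] [0.363 0.241 0.   ] [0.363 0.241 0.   ]
top [[0.01, -1.0, 0.07, 0.49], [-1.0, -0.01, -0.03, 0.15], [0.03, -0.07, -1.0, 1.08], [0.0, 0.0, 0.0, 1.0]] 43.02594844883369
press 0.75 [323. 169.] [0.616 0.124 0.043] [0.622 0.123 0.   ]
hinge_pin 0.85 [367. 164.] [0.626 0.035 0.054] [0.627 0.034 0.046]
plate_tab 0.68 [436. 202.] [ 0.547 -0.098  0.084] 
lever_pin 0.74 [275. 164.] [0.621 0.221 0.074] [0.623 0.222 0.06 ]
lever_grip 0.71 [254. 151.] [0.658 0.27  0.   ] 
ramekin_0 0.88 [353. 228.] [0.497 0.059 0.001] [0.497 0.059 0.   ]
ramekin_0 0.75 [367. 120.] [0.729 0.03  0.002] [0.73 0.03 0.  ]
spice_jar_2 0.86 [303. 116.] [0.713 0.165 0.097] [0.735 0.166 0.   ]
probe_thermometer 0.29 [434. 197.] [ 0.557 -0.093  0.084] [ 0.563 -0.114  0.   ]
[ 0.12955763 -0.53447733  0.23130922] [[0.972, 0.236, -0.0], [0.236, -0.972, 0.0], [-0.0, -0.0, -1.0]] [ 0.3727944  -0.29666804 -0.09881352] 0.9
```

View pics/scene0.png

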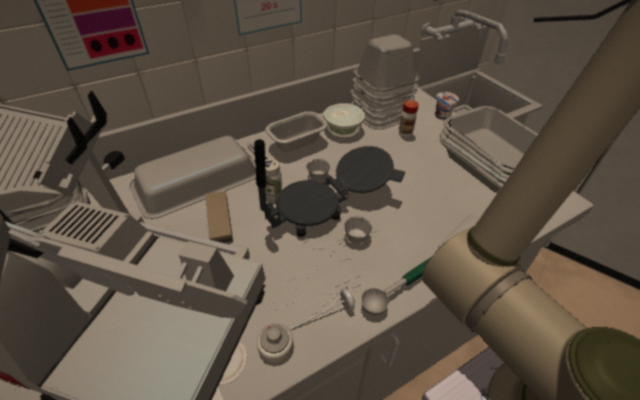

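View pics/top0.png

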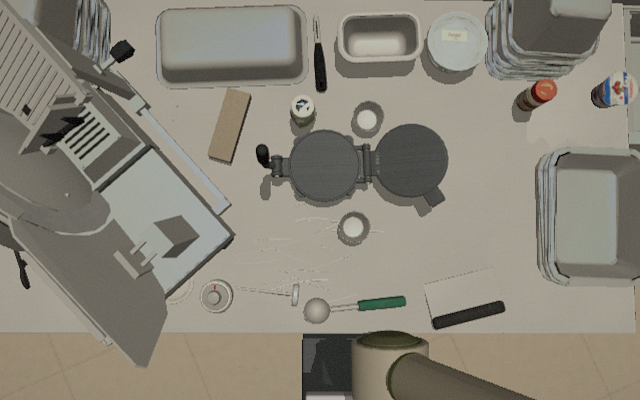

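The scene view shows the press at (305,203), its opened plate at (365,168), the tab at (398,175) and the lever at (260,165). In the top view the hinge is at (367,163), the tab at (432,200) and the lever at (263,155). The cups, jar and slicer stand clear of the press. Next I'll get the exact geometry from the depth data.

Run:
```python
from h import *
im=imaging.get_image("top")
f=200/np.tan(np.radians(im["fov_y"]/2)); C,R=np.meshgrid(np.arange(640),np.arange(400)); d=im["depth"]
P=np.stack([(C-im["cx"])/f*d,(R-im["cy"])/f*d,d],-1)@np.array(im["world_from_camera"])[:3,:3].T+np.array(im["world_from_camera"])[:3,3]
def circ(m,n):
    m=m.astype(np.uint8); cs,_=cv2.findContours(m,0,1); c=max(cs,key=cv2.contourArea)
    mm=np.zeros_like(m); cv2.drawContours(mm,[c],-1,1,-1); mm&=m
    p=P[mm>0]; (cx,cy),r=cv2.minEnclosingCircle(p[:,:2].astype(np.float32)); 
    A=np.c_[p[:,:2],np.ones(len(p))]; k=np.linalg.lstsq(A,p[:,2],rcond=None)[0]
    print(n,len(p),cx,cy,r,"mean",p.mean(0).round(4),"plane",k.round(3),"bbox",p.min(0).round(3),p.max(0).round(3))
ok=(d>0)
k=lambda x0,x1,y0,y1,z0,z1:(ok&(P[...,0]>x0)&(P[...,0]<x1)&(P[...,1]>y0)&(P[...,1]<y1)&(P[...,2]>z0)&(P[...,2]<z1))
circ(k(.5,.72,.05,.2,.038,.05),"lower")
circ(k(.57,.72,-.14,.015,.03,.12),"open")
circ(k(.5,.57,-.15,-.07,.03,.12),"tab")
for y in (.25,.28,.31,.34,.4):
    print(y,[ (x,round(float(P[k(x,x+.04,y,y+.03,-.1,.6)][:,2].max(initial=-1)),3)) for x in np.arange(.3,.75,.04).round(2)])
g=P[k(.55,.7,.2,.29,.15,.3)];print("lever",len(g),g.min(0),g.max(0))
im2=imaging.get_image("scene"); d2=im2["depth"];f2=200/np.tan(np.radians(im2["fov_y"]/2));T=np.array(im2["world_from_camera"])
P2=np.stack([(C-im2["cx"])/f2*d2,(R-im2["cy"])/f2*d2,d2],-1)@T[:3,:3].T+T[:3,3]
m=(P2[...,0]>.55)&(P2[...,0]<.7)&(P2[...,1]>.18)&(P2[...,1]<.3)&(P2[...,2]>.1)
for z in np.arange(.1,.29,.03):
    q=P2[m&(P2[...,2]>z)&(P2[...,2]<z+.03)]; print("lev z",round(z,2),len(q),q.min(0).round(3) if len(q) else "",q.max(0).round(3) if len(q) else "")
```

```text
lower 4133 0.6280266046524048 0.12116085737943649 0.08041784167289734 mean [0.6253 0.1222 0.0429] plane [-0.001 -0.002  0.044] bbox [0.552 0.05  0.038] [0.7   0.199 0.05 ]
open 4130 0.6316248774528503 -0.05513743683695793 0.07861136645078659 mean [ 0.6349 -0.0511  0.0732] plane [ 0.014 -0.321  0.048] bbox [ 0.57  -0.12   0.048] [0.708 0.015 0.097]
tab 259 0.5612218379974365 -0.09134061634540558 0.022228209301829338 mean [ 0.5574 -0.0927  0.0834] plane [ 0.035 -0.305  0.036] bbox [ 0.54  -0.113  0.074] [ 0.57  -0.07   0.092]
0.25 [(np.float64(0.3), 0.006), (np.float64(0.34), 0.015), (np.float64(0.38), 0.005), (np.float64(0.42), 0.004), (np.float64(0.46), 0.005), (np.float64(0.5), 0.006), (np.float64(0.54), 0.006), (np.float64(0.58), 0.005), (np.float64(0.62), 0.005), (np.float64(0.66), 0.005), (np.float64(0.7), 0.004), (np.float64(0.74), 0.029)]
0.28 [(np.float64(0.3), 0.007), (np.float64(0.34), 0.028), (np.float64(0.38), 0.006), (np.float64(0.42), 0.006), (np.float64(0.46), 0.091), (np.float64(0.5), 0.005), (np.float64(0.54), 0.064), (np.float64(0.58), 0.005), (np.float64(0.62), 0.00
[... 774 characters left out ...]
oat64(0.34), 0.282), (np.float64(0.38), 0.187), (np.float64(0.42), 0.206), (np.float64(0.46), 0.207), (np.float64(0.5), 0.205), (np.float64(0.54), 0.089), (np.float64(0.58), 0.09), (np.float64(0.62), 0.066), (np.float64(0.66), 0.064), (np.float64(0.7), 0.005), (np.float64(0.74), 0.005)]
lever 233 [0.60949124 0.21932533 0.15403356] [0.63064038 0.2439149  0.26633427]
lev z 0.1 70 [0.607 0.233 0.1  ] [0.619 0.249 0.13 ]
lev z 0.13 77 [0.605 0.23  0.13 ] [0.62 0.25 0.16]
lev z 0.16 114 [0.605 0.228 0.16 ] [0.62 0.25 0.19]
lev z 0.19 122 [0.604 0.227 0.19 ] [0.622 0.248 0.22 ]
lev z 0.22 136 [0.605 0.224 0.22 ] [0.621 0.245 0.249]
lev z 0.25 97 [0.605 0.225 0.25 ] [0.624 0.243 0.264]
lev z 0.28 0
```

Request:
{"name": "jog_arm", "arguments": {"plan": "0 0 0 0 0 -3 255;0 0 0 0 0 -3 255;0 0 0 0 0 -3 255;0 0 0 0 0 0 255"}}

```text
time_s: 1.33
position: [0.1297, -0.5358, 0.3273]
tool_rot: [[0.972, 0.236, 0.0], [0.236, -0.972, -0.01], [-0.002, 0.01, -1.0]]
ft_force: [0.8, 0.1, 0.8]
grip_width: 0.0387
gripper_force: 0.0
```

Request:
{"name": "jog_arm", "arguments": {"plan": "0 0 6.8 0 0 0 255;0 0 6.8 0 0 0 255;0 0 0 2.4 -3.1 0 255;0 0 0 2.4 -3.1 0 255;0 0 0 2.4 -3.1 0 255;0 0 0 2.4 -3.1 0 255;0 0 0 2.4 -3.1 0 255;0 0 0 2.4 -3.1 0 255;0 0 0 2.4 -3.1 0 255;0 0 0 2.4 -3.1 0 255"}}

```text
time_s: 2.17
position: [0.3221, -0.2847, 0.3212]
tool_rot: [[1.0, -0.0, 0.0], [-0.0, -1.0, -0.0], [0.0, 0.0, -1.0]]
ft_force: [1.5, -0.1, -0.1]
grip_width: -0.0002
gripper_force: 0.0
```

Request:
{"name": "jog_arm", "arguments": {"plan": "0 0 0 2.4 -3.1 0 255;0 0 0 2.4 -3.1 0 255;0 0 0 2.4 -3.1 0 255;0 0 0 2.4 -3.1 0 255;0 6.5 0 0 0 0 255;0 6.5 0 0 0 0 255;0 6.5 0 0 0 0 255;0 6.5 0 0 0 0 255;0 6.5 0 0 0 0 255;0 0 0 0 0 0 255"}}

```text
time_s: 3.0
position: [0.4155, -0.1614, 0.3197]
tool_rot: [[0.842, -0.002, 0.539], [-0.003, -1.0, 0.001], [0.539, -0.002, -0.842]]
ft_force: [-1.2, -0.4, -1.1]
grip_width: 0.0002
gripper_force: 0.0
```

Request:
{"name": "jog_arm", "arguments": {"plan": "0 6.5 0 0 -1.4 0 255;0 6.5 0 0 -1.4 0 255;0 6.5 0 0 -1.3 0 255;0 6.5 0 0 -1.3 0 255;0 6.5 0 0 -1.3 0 255;0 0 0 0 0 0 255;0 0 0 0 0 0 255"}}

```text
time_s: 3.58
position: [0.4173, -0.0956, 0.3208]
tool_rot: [[0.428, 0.001, 0.904], [-0.001, -1.0, 0.002], [0.904, -0.002, -0.428]]
ft_force: [0.0, -0.4, 0.4]
grip_width: -0.0001
gripper_force: 0.0
```

Request:
{"name": "jog_arm", "arguments": {"plan": "0 0 0 -2.67 0 2.27 255;0 0 0 -2.67 0 2.27 255;0 0 0 -2.67 0 2.27 255;0 0 0 -2.67 0 2.27 255;0 0 0 -2.67 0 2.27 255;0 0 0 -2.67 0 2.27 255;0 0 0 -1.3 0 1.1 255;0 0 0 0 0 0 255"}}

```text
time_s: 4.25
position: [0.4747, -0.0946, 0.1316]
tool_rot: [[0.416, 0.014, 0.909], [-0.005, -1.0, 0.018], [0.909, -0.012, -0.416]]
ft_force: [-0.3, -0.4, 0.3]
grip_width: 0.0004
gripper_force: 0.0
```

```bash
cat > look.py <<'E'
from h import *
import sys
n=sys.argv[1]
a=imaging.get_image("scene")["pixels"];b=imaging.get_image("top")["pixels"]
a=cv2.resize(a[80:320,170:490],(640,480)) ;b=cv2.resize(b[80:300,200:500],(640,469))
cv2.imwrite(f"pics/{n}.png",cv2.resize(np.vstack([a,b]),(400,593))[:,:,::-1])
E
python3 look.py a1; python3 -c "
from h import *
for c in ['scene','top']:
  im=imaging.get_image(c)
  for t in models.tip_of(c,'plate_tab')[:1]: print(t,px2w(im,*t['at']))"
```

```text
{'at': [401.8, 175.3], 'confidence': 0.84} [ 0.54635159 -0.09821264  0.08374109]
{'at': [435.7, 200.7], 'confidence': 0.82} [ 0.55007282 -0.09704362  0.08408298]
```

View pics/a1.png

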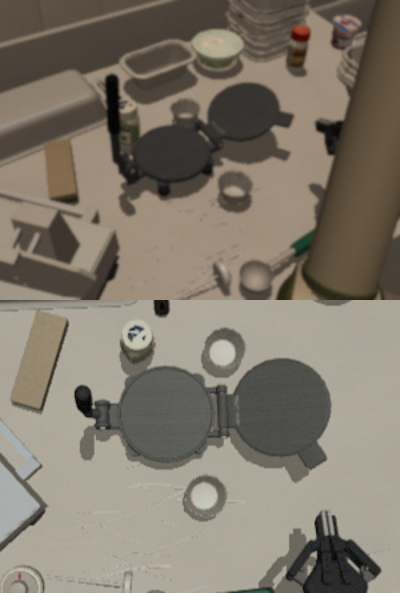

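Top crop: the gripper tip is at (325,520) and the tab at (315,455), clear in front of it. I'll go down and then forward under the tab.

Request:
{"name": "jog_arm", "arguments": {"plan": "0 0 0 -1.65 0 1.3 255;0 0 0 -1.65 0 1.3 255;0 0 0 -1.65 0 1.3 255;0 0 0 -1.65 0 1.3 255;0 0 0 0 0 0 255;0 0 0 0 0 0 255"}}

```text
time_s: 5.05
position: [0.4921, -0.0936, 0.0536]
tool_rot: [[0.414, 0.009, 0.91], [-0.003, -1.0, 0.011], [0.91, -0.007, -0.414]]
ft_force: [0.8, -0.1, 0.5]
grip_width: 0.0
gripper_force: 0.0
```

Request:
{"name": "jog_arm", "arguments": {"plan": "0 0 0 0.56 0.1 1.48 255;0 0 0 0.56 0.1 1.48 255;0 0 0 0.56 0.1 1.48 255;0 0 0 0.56 0 1.48 255;0 0 0 0 0 0 255;0 0 0 0 0 0 255"}}

```text
time_s: 5.55
position: [0.5551, -0.0959, 0.0517]
tool_rot: [[0.411, 0.009, 0.912], [0.0, -1.0, 0.01], [0.912, -0.004, -0.411]]
ft_force: [-0.8, 0.3, 0.2]
grip_width: 0.0002
gripper_force: 0.0
```

Run:
```python
import numpy as np
y,z=-.0959,.0517
for th in [2.83,2.7,2.55,2.4,2.25,2.1,1.95,1.8,1.65,1.5,1.35,1.2,1.05,.9,.75,.6,.45,.3,.2,.1,0]:
    s=np.interp(th,[0,1.57,3.14],[.010,.0145,.018])+.008
    Y=.035+.133*np.cos(th)-s*np.sin(th);Z=.046+.133*np.sin(th)+s*np.cos(th)
    print(th,"YZ %.3f %.3f"%(Y,Z)," row x %.2f y %.2f z %.2f"%(91.2*(Z-z),-100*(Y-y),-41.1*(Z-z)));y,z=Y,Z
```

```text
2.83 YZ -0.099 0.063  row x 1.00 y 0.35 z -0.45
2.7 YZ -0.096 0.080  row x 1.60 y -0.34 z -0.72
2.55 YZ -0.089 0.100  row x 1.77 y -0.68 z -0.80
2.4 YZ -0.080 0.118  row x 1.66 y -0.96 z -0.75
2.25 YZ -0.067 0.134  row x 1.51 y -1.23 z -0.68
2.1 YZ -0.053 0.149  row x 1.32 y -1.46 z -0.59
1.95 YZ -0.036 0.161  row x 1.10 y -1.67 z -0.50
1.8 YZ -0.018 0.170  row x 0.86 y -1.83 z -0.39
1.65 YZ 0.002 0.177  row x 0.59 y -1.95 z -0.27
1.5 YZ 0.022 0.180  row x 0.32 y -2.03 z -0.14
1.35 YZ 0.043 0.181  row x 0.03 y -2.06 z -0.01
1.2 YZ 0.063 0.178  row x -0.26 y -2.04 z 0.12
1.05 YZ 0.083 0.172  row x -0.54 y -1.97 z 0.24
0.9 YZ 0.102 0.163  row x -0.81 y -1.86 z 0.36
0.75 YZ 0.119 0.151  row x -1.06 y -1.70 z 0.48
0.6 YZ 0.134 0.137  row x -1.28 y -1.51 z 0.58
0.45 YZ 0.146 0.121  row x -1.47 y -1.27 z 0.66
0.3 YZ 0.156 0.103  row x -1.63 y -1.01 z 0.74
0.2 YZ 0.162 0.091  row x -1.16 y -0.52 z 0.52
0.1 YZ 0.166 0.077  row x -1.20 y -0.39 z 0.54
0 YZ 0.168 0.064  row x -1.23 y -0.25 z 0.55
```

Request:
{"name": "jog_arm", "arguments": {"plan": "0 0 0 0.5 0.15 -0.22 255;0 0 0 0.5 0.15 -0.23 255;0 0 0 0.8 -0.17 -0.36 255;0 0 0 0.8 -0.17 -0.36 255;0 0 0 0.88 -0.34 -0.4 255;0 0 0 0.88 -0.34 -0.4 255;0 0 0 0 0 0 255"}}

```text
time_s: 6.13
position: [0.5543, -0.0891, 0.0985]
tool_rot: [[0.414, 0.008, 0.91], [-0.002, -1.0, 0.009], [0.91, -0.005, -0.414]]
ft_force: [-1.4, -0.5, -2.1]
grip_width: -0.0001
gripper_force: 0.6
```

```bash
python3 look.py a2; python3 -c "
from rig import env;s=env.observe();print(s['position'],s['ft_force'])"
```

```text
[ 0.55491015 -0.08956465  0.09765301] [0.06811061 0.05371004 0.8275878 ]
```

View pics/a2.png

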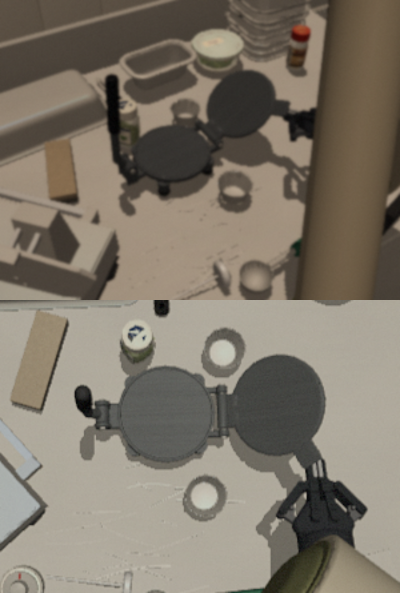

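Scene crop: the plate has swung up, with the tab at (290,110) resting on the fingertips. The contact force is low, so I'll keep following the arc.

Request:
{"name": "jog_arm", "arguments": {"plan": "0 0 0 0.93 -0.48 -0.25 255;0 0 0 0.93 -0.48 -0.25 255;0 0 0 0.8 -0.62 -0.24 255;0 0 0 0.75 -0.62 -0.34 255;0 0 0 0.66 -0.73 -0.3 255;0 0 0 0.66 -0.73 -0.3 255;0 0 0 0.55 -0.83 -0.25 255;0 0 0 0.55 -0.83 -0.25 255;0 0 0 0.43 -0.9 -0.2 255;0 0 0 0.43 -0.9 -0.2 255"}}

```text
time_s: 7.07
position: [0.5587, -0.0178, 0.1693]
tool_rot: [[0.414, 0.008, 0.91], [-0.002, -1.0, 0.01], [0.91, -0.006, -0.414]]
ft_force: [0.1, -2.3, -0.7]
grip_width: 0.0001
gripper_force: 1.1
```

Request:
{"name": "jog_arm", "arguments": {"plan": "0 0 0 0.3 -0.97 -0.13 255;0 0 0 0.3 -0.97 -0.13 255;0 0 0 0.16 -1 -0.07 255;0 0 0 0.16 -1 -0.07 255;0 0 0 0 -1 0 255;0 0 0 0 -1 0 255;0 0 0 -0.13 -1 0.06 255;0 0 0 -0.13 -1 0.06 255;0 0 0 0 0 0 255"}}

```text
time_s: 7.82
position: [0.5582, 0.0627, 0.1769]
tool_rot: [[0.413, 0.01, 0.911], [-0.001, -1.0, 0.012], [0.911, -0.006, -0.413]]
ft_force: [0.6, 0.4, 0.2]
grip_width: 0.0003
gripper_force: 0.0
```

```bash
python3 look.py a3; python3 -c "
from rig import env;s=env.observe();print(s['position'],s['ft_force'])"
```

```text
[0.55843822 0.06155995 0.17696495] [ 0.61660971 -0.29503045  0.16360832]
```

View pics/a3.png

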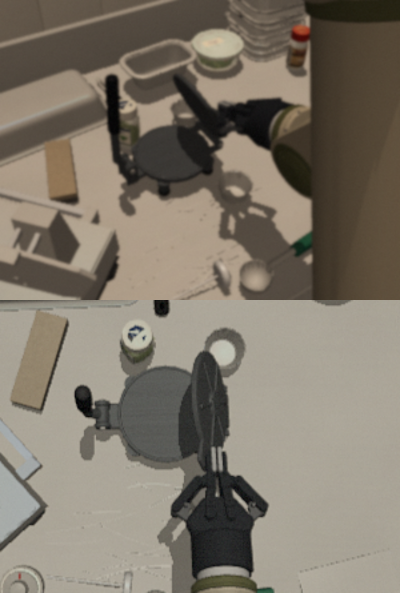

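Top crop: the plate is past upright, with its edge at (210,415), and the fingertips are at its tab near (215,460). I'll ease it on down.

Request:
{"name": "jog_arm", "arguments": {"plan": "0 0 0 -0.27 -0.98 0.12 255;0 0 0 -0.27 -0.98 0.12 255;0 0 0 -0.4 -0.93 0.18 255;0 0 0 -0.4 -0.93 0.18 255;0 0 0 -0.53 -0.85 0.24 255;0 0 0 -0.53 -0.85 0.24 255;0 0 0 -0.64 -0.75 0.29 255;0 0 0 -0.64 -0.75 0.29 255;0 0 0 -0.73 -0.63 0.33 255;0 0 0 -0.73 -0.63 0.33 255"}}

```text
time_s: 8.75
position: [0.558, 0.1438, 0.1209]
tool_rot: [[0.413, 0.007, 0.911], [-0.003, -1.0, 0.009], [0.911, -0.006, -0.413]]
ft_force: [-0.4, -1.1, 0.5]
grip_width: -0.0001
gripper_force: 0.6
```

Request:
{"name": "jog_arm", "arguments": {"plan": "0 0 0 -0.55 -0.34 0.25 255;0 0 0 -0.55 -0.34 0.25 255;0 0 0 -0.55 -0.34 0.25 255;0 0 0 -0.58 -0.26 0.26 255;0 0 0 -0.58 -0.26 0.26 255;0 0 0 0 0 0 255"}}

```text
time_s: 9.25
position: [0.5572, 0.16, 0.0887]
tool_rot: [[0.415, 0.009, 0.91], [-0.001, -1.0, 0.01], [0.91, -0.006, -0.415]]
ft_force: [0.5, 0.3, -0.3]
grip_width: -0.0002
gripper_force: 0.0
```

```bash
python3 look.py a4; python3 -c "
from rig import env;s=env.observe();print(s['position'],s['ft_force'])"
```

```text
[0.55726277 0.15977224 0.08954493] [-0.33933855 -0.43951098  0.42613687]
```

View pics/a4.png

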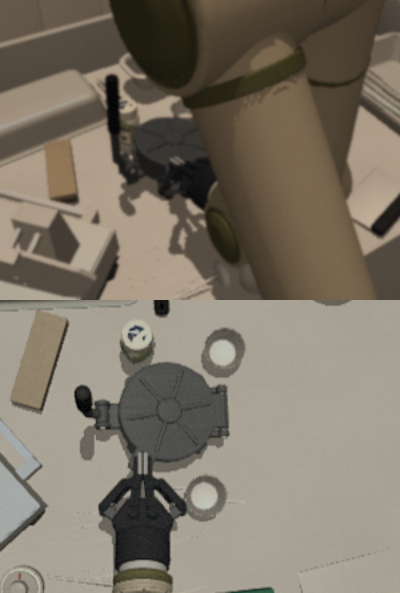

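The top crop shows the plate nearly down, ribbed face up, with the fingertips on the tab at (142,460). The cup at (205,497) is clear. I'll ease the plate down the last few millimetres.

Request:
{"name": "jog_arm", "arguments": {"plan": "0 0 0 -0.4 -0.1 0.18 255;0 0 0 -0.4 -0.1 0.18 255;0 0 0 -0.4 -0.1 0.18 255;0 0 0 -0.4 -0.1 0.18 255;0 0 0 -0.35 0 0.16 255;0 0 0 0 0 0 255"}}

```text
time_s: 9.85
position: [0.5572, 0.1638, 0.0677]
tool_rot: [[0.415, 0.008, 0.91], [-0.002, -1.0, 0.01], [0.91, -0.006, -0.415]]
ft_force: [-0.5, -0.1, 0.2]
grip_width: 0.0001
gripper_force: 0.0
```

Request:
{"name": "jog_arm", "arguments": {"plan": "0 0 0 -0.2 0 0.09 255;0 0 0 0 0 0 255"}}

```text
time_s: 10.02
position: [0.5572, 0.1638, 0.0661]
tool_rot: [[0.414, 0.008, 0.91], [-0.002, -1.0, 0.01], [0.91, -0.006, -0.414]]
ft_force: [0.3, 0.5, -0.1]
grip_width: 0.0005
gripper_force: 0.0
```

Request:
{"name": "jog_arm", "arguments": {"plan": "0 0 0 -0.2 0 0.09 255;0 0 0 -0.2 0 0.09 255;0 0 0 0 0 0 255"}}

```text
time_s: 10.27
position: [0.5575, 0.1639, 0.0641]
tool_rot: [[0.408, 0.008, 0.913], [-0.002, -1.0, 0.01], [0.913, -0.006, -0.408]]
ft_force: [-7.3, -0.7, 16.2]
grip_width: 0.0001
gripper_force: 7.6
```

```bash
cat > pl.py <<'E'
from h import *
im=imaging.get_image("top");d=im["depth"];f=200/np.tan(np.radians(im["fov_y"]/2)); C,R=np.meshgrid(np.arange(640),np.arange(400));T=np.array(im["world_from_camera"])
P=(np.stack([(C-im["cx"])/f*d,(R-im["cy"])/f*d,d],-1)@T[:3,:3].T+T[:3,3])
m=(d>0)&(np.hypot(P[...,0]-.624,P[...,1]-.122)<.065)&(P[...,2]>.03)&(P[...,2]<.12)&(P[...,0]>.59)
p=P[m];k=np.linalg.lstsq(np.c_[p[:,:2]-[.624,.122],np.ones(len(p))],p[:,2],rcond=None)[0];print("plate slope,z",k.round(4))
print(env.observe()["ft_force"],env.observe()["position"])
E
python3 pl.py
```

```text
plate slope,z [-0.0069 -0.0011  0.0581]
[-7.16404567 -0.14859542 15.50362512] [0.55746999 0.16390891 0.06408833]
```

Plate slope is about 0 and the force has risen, so the plate is shut. I'll lift off and move to the lever.

Request:
{"name": "jog_arm", "arguments": {"plan": "0 0 0 0.9 0 -0.4 255;0 0 0 1.8 0 -0.8 255;0 0 0 3.3 0 -1.5 255;0 0 0 3.3 0 -1.5 255;0 0 0 3.3 0 -1.5 255;0 0 0 3.3 0 -1.5 255;0 0 0 3.3 0 -1.5 255;0 0 0 3.3 0 -1.5 255;0 0 0 3.3 0 -1.5 255;0 0 0 3.3 0 -1.5 255"}}

```text
time_s: 11.15
position: [0.5567, 0.1634, 0.2958]
tool_rot: [[0.405, -0.027, 0.914], [-0.013, -1.0, -0.024], [0.914, -0.002, -0.405]]
ft_force: [0.2, 0.8, -0.6]
grip_width: -0.0002
gripper_force: 0.0
```

Request:
{"name": "jog_arm", "arguments": {"plan": "0 -6.5 0 0 0 0 255;0 -6.5 0 0 0 0 255;0 -6.5 0 0 0 0 255;0 0 0 0 0 0 255"}}

```text
time_s: 11.48
position: [0.5392, 0.1635, 0.2144]
tool_rot: [[0.565, -0.038, 0.824], [-0.012, -0.999, -0.038], [0.825, 0.011, -0.565]]
ft_force: [-0.3, 0.5, -0.6]
grip_width: -0.0001
gripper_force: 0.0
```

```bash
python3 pl.py; python3 -c "
from h import *
print(env.observe()['q'])
for c in ['scene','top']:
  im=imaging.get_image(c)
  for n in ['lever_grip','press','lever_pin']:
   for t in models.tip_of(c,n)[:1]: print(c,n,t,px2w(im,*t['at']), px2z(im,*t['at'],dict(lever_grip=.23,press=0,lever_pin=.06)[n]))"
```

```text
plate slope,z [-0.0077 -0.0021  0.0582]
[ 0.62094588 -0.43467906  1.41585504] [0.54025735 0.16362356 0.21686466]
[   9.41136274   13.88800533  112.30949895  261.43787364   10.0471963
 -165.22644227]
scene lever_grip {'at': [254.3, 155.7], 'confidence': 0.6} [0.89424254 0.15113182 0.00201928] [0.62000851 0.24494748 0.23      ]
scene press {'at': [308.6, 210.9], 'confidence': 0.96} [0.58037561 0.145856   0.05430934] [0.62512501 0.12131037 0.        ]
scene lever_pin {'at': [271.7, 215.9], 'confidence': 0.72} [0.60140685 0.22982435 0.06301915] [0.60402484 0.22882948 0.06      ]
top lever_grip {'at': [257.2, 151.2], 'confidence': 0.7} [0.61656894 0.23632845 0.26311295] [0.62182102 0.23982234 0.23      ]
top press {'at': [324.0, 171.3], 'confidence': 0.86} [0.60901819 0.12294706 0.06204294] [0.61644595 0.12125942 0.        ]
top lever_pin {'at': [273.9, 162.0], 'confidence': 0.91} [0.62533533 0.22293045 0.07347028] [0.62718556 0.22390297 0.06      ]
```

The wrist has run against a joint limit, because the tool was lined up with the forearm. I'll back off to the spot where the pitch change went smoothly earlier and return to vertical there.

Request:
{"name": "jog_arm", "arguments": {"plan": "0 3.5 0 0 1 -1 255;0 3.5 0 0.5 2 -1.5 255;0 3.5 0 0.5 2.8 -2 255;0 0 0 0.5 3.2 -2 255;0 0 0 0.5 3.2 -2 255;0 0 0 0.5 3.2 -2 255;0 0 0 0.5 3.2 -2 255;0 0 0 0.5 3.2 -2 255;0 0 0 0.5 3.2 -1 255;0 0 0 0 0 0 255"}}

```text
time_s: 12.77
position: [0.5031, 0.0733, 0.2565]
tool_rot: [[0.452, -0.054, 0.891], [-0.008, -0.998, -0.057], [0.892, 0.018, -0.451]]
ft_force: [0.2, -1.0, 0.4]
grip_width: -0.0001
gripper_force: 0.0
```

```bash
python3 -c "
from rig import env;s=env.observe();print(s['q'])"
```

```text
[ -6.3300019    4.64327412 122.20036908 166.40221166  10.27830147
 -79.01523014]
```

Request:
{"name": "jog_arm", "arguments": {"plan": "0 0 0 0.3 2.9 -1.6 255;0 0 0 0.3 2.9 -1.6 255;0 0 0 0.3 2.9 -1.6 255;0 0 0 0.3 2.9 -1.6 255;0 0 0 0.3 2.9 -1.6 255;0 0 0 0.3 2.9 -1.6 255;0 -6.5 0 0 0 0 255;0 -6.5 0 0 0 0 255;0 -6.5 0 0 0 0 255;0 -6.5 0 0 0 0 255"}}

```text
time_s: 13.6
position: [0.4788, 0.0158, 0.2928]
tool_rot: [[0.532, -0.004, 0.847], [-0.008, -1.0, 0.0], [0.847, -0.007, -0.532]]
ft_force: [0.5, 0.5, -0.4]
grip_width: 0.0001
gripper_force: 0.0
```

```bash
python3 -c "
from rig import env;s=env.observe();print(s['q'])"
```

```text
[-23.26951076  -4.94985237 118.66053235  62.43977007  22.18588123
  16.98031491]
```

Request:
{"name": "jog_arm", "arguments": {"plan": "0 -6.5 0 0 0 0 255;0 -6.5 0 0 0 0 255;0 -6.5 0 0 0 0 255;0 -6.5 0 0 0 0 255;0 -6.5 0 0 0 0 255;0 -6.5 0 0 0 0 255;0 -6.5 0 0 0 0 255;0 -6.5 0 0 0 0 255;0 -6 0 0 0 0 255;0 0 0 0 0 0 255"}}

```text
time_s: 14.43
position: [0.4835, 0.0242, 0.2926]
tool_rot: [[0.989, 0.028, 0.144], [0.024, -0.999, 0.029], [0.144, -0.025, -0.989]]
ft_force: [0.0, 0.4, -0.8]
grip_width: -0.0002
gripper_force: 0.0
```

```bash
python3 -c "
from rig import env;s=env.observe();print(s['q'])"
```

```text
[-13.09345347   8.94362584  82.74704778   3.50962267  80.64692676
  75.04585559]
```

Request:
{"name": "jog_arm", "arguments": {"plan": "0 -4 0 0 0 -3.5 255;0 -4 0 0 0 -3 255;0 0 -7 0 0 0 255;0 0 -7 0 0 0 255;0 0 -7 0 0 0 255;0 0 -7 0 0 0 255;0 0 -7 0 0 0 255;0 0 -7 0 0 0 255;0 0 -7 0 0 0 255;0 0 -7 0 0 0 255"}}

```text
time_s: 15.27
position: [0.4738, 0.0227, 0.3569]
tool_rot: [[0.53, 0.848, 0.01], [0.847, -0.53, 0.025], [0.027, -0.005, -1.0]]
ft_force: [-0.1, 0.5, 0.1]
grip_width: -0.0
gripper_force: 0.0
```

Request:
{"name": "jog_arm", "arguments": {"plan": "0 0 -7 0 0 0 255;0 0 -7 0 0 0 255;0 0 -7 0 0 0 255;0 0 -7 0 0 0 255;0 0 -6 0 0 0 255;0 0 0 0 0 0 255"}}

```text
time_s: 15.77
position: [0.4737, 0.0224, 0.357]
tool_rot: [[-0.031, 0.999, 0.01], [0.999, 0.031, 0.024], [0.024, 0.01, -1.0]]
ft_force: [-0.8, -0.4, -0.5]
grip_width: 0.0003
gripper_force: 0.0
```

```bash
python3 -c "
from rig import env;s=env.observe();print(s['q'])"
```

```text
[-12.46627479  10.04964879  70.58839267   1.49903306  99.11652608
 -13.99434987]
```

Request:
{"name": "jog_arm", "arguments": {"plan": "0 0 0 3.35 1.85 0 255;0 0 0 3.35 1.85 0 255;0 0 0 3.35 1.85 0 255;0 0 0 3.35 1.85 0 255;0 0 0 3.35 1.85 0 255;0 0 0 3.35 1.85 0 255;0 0 0 3.35 1.85 0 255;0 0 0 3.35 1.85 0 255;0 0 0 0 0 0 255;0 0 0 0 0 0 255"}}

```text
time_s: 16.6
position: [0.6162, 0.2943, 0.3613]
tool_rot: [[-0.025, 1.0, 0.004], [0.999, 0.025, 0.022], [0.022, 0.005, -1.0]]
ft_force: [-0.0, -0.5, 0.5]
grip_width: 0.0003
gripper_force: 0.0
```

```bash
python3 look.py b1; python3 pl.py
```

```text
plate slope,z [-0.0097 -0.0015  0.0582]
[-0.06789829 -1.54588663  0.46476689] [0.61546108 0.29134941 0.36415317]
```

View pics/b1.png

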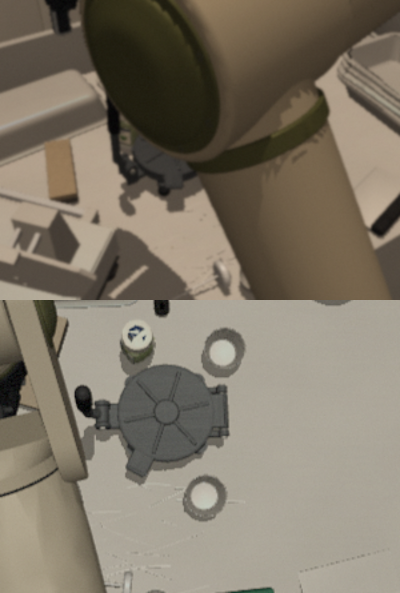

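The top crop shows the plate shut, ribs up, with its tab at (138,463). The lever top is at (83,395) and the gripper is beyond it on the outer side, at about (12,390). Next I'll descend beside the lever.

Request:
{"name": "jog_arm", "arguments": {"plan": "0 0 0 0 0.2 3.2 255;0 0 0 0 0.2 3.2 255;0 0 0 0 0 3.2 255;0 0 0 0 0 3.2 255;0 0 0 0 0 0 255;0 0 0 0 0 0 255"}}

```text
time_s: 17.25
position: [0.6203, 0.2935, 0.2361]
tool_rot: [[-0.02, 1.0, 0.005], [1.0, 0.02, 0.02], [0.02, 0.006, -1.0]]
ft_force: [-0.1, -1.2, 2.1]
grip_width: 0.0001
gripper_force: 0.0
```

Run:
```python
import numpy as np
y,z=.262,.228
for th in [1.5,1.4,1.3,1.2,1.1,1.,.9,.8,.7,.6,.5,.4,.3,.2,.1,.05,0]:
    Y=.2215-.165*np.cos(th)+.0355*np.sin(th)+.011;Z=.06+.165*np.sin(th)+.0355*np.cos(th)
    print(th,"YZ %.3f %.3f"%(Y,Z)," row x %.2f z %.2f"%(100*(Y-y),-100*(Z-z)));y,z=Y,Z
```

```text
1.5 YZ 0.256 0.227  row x -0.58 z 0.09
1.4 YZ 0.239 0.229  row x -1.68 z -0.15
1.3 YZ 0.223 0.228  row x -1.69 z 0.01
1.2 YZ 0.206 0.227  row x -1.68 z 0.18
1.1 YZ 0.189 0.223  row x -1.65 z 0.35
1.0 YZ 0.173 0.218  row x -1.61 z 0.51
0.9 YZ 0.158 0.211  row x -1.55 z 0.67
0.8 YZ 0.143 0.203  row x -1.47 z 0.82
0.7 YZ 0.129 0.193  row x -1.38 z 0.96
0.6 YZ 0.116 0.182  row x -1.28 z 1.10
0.5 YZ 0.105 0.170  row x -1.16 z 1.22
0.4 YZ 0.094 0.157  row x -1.04 z 1.33
0.3 YZ 0.085 0.143  row x -0.90 z 1.43
0.2 YZ 0.078 0.128  row x -0.75 z 1.51
0.1 YZ 0.072 0.112  row x -0.60 z 1.58
0.05 YZ 0.069 0.104  row x -0.24 z 0.81
0 YZ 0.067 0.096  row x -0.20 z 0.82
```

Request:
{"name": "jog_arm", "arguments": {"plan": "0 0 0 -1.5 0 0.4 255;0 0 0 -1 0 0.4 255;0 0 0 -0.6 0 0 255;0 0 0 0 0 0 255"}}

```text
time_s: 17.58
position: [0.6221, 0.2621, 0.2287]
tool_rot: [[-0.02, 1.0, 0.009], [1.0, 0.019, 0.02], [0.02, 0.009, -1.0]]
ft_force: [0.3, 1.0, -0.1]
grip_width: -0.0
gripper_force: 0.0
```

Request:
{"name": "jog_arm", "arguments": {"plan": "0 0 0 -0.6 0 0 255;0 0 0 -0.85 0 0 255;0 0 0 -0.85 0 0 255;0 0 0 -0.85 0 0 255;0 0 0 -0.85 0 0 255;0 0 0 -0.84 0 0.1 255;0 0 0 -0.84 0 0.1 255;0 0 0 -0.82 0 0.18 255;0 0 0 -0.82 0 0.18 255;0 0 0 0 0 0 255"}}

```text
time_s: 18.42
position: [0.6231, 0.1887, 0.2192]
tool_rot: [[-0.02, 1.0, 0.005], [1.0, 0.02, 0.019], [0.019, 0.006, -1.0]]
ft_force: [-0.1, -0.1, 0.1]
grip_width: 0.0003
gripper_force: 0.0
```

```bash
python3 look.py b2; python3 pl.py
```

```text
plate slope,z [0.0054 0.0048 0.0581]
[ 0.92480806 -0.38780277 -0.12851428] [0.62298802 0.19045719 0.21964685]
```

View pics/b2.png

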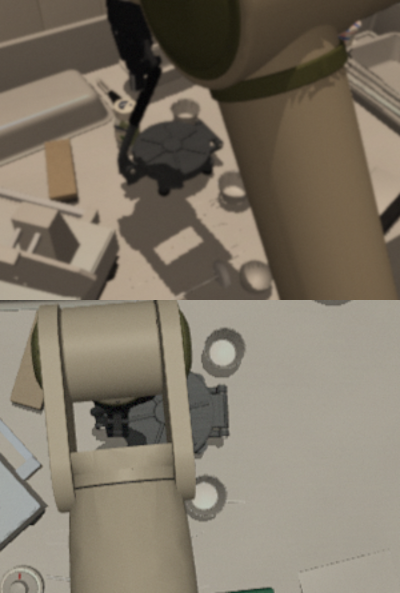

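Scene crop: the lever now leans inward, from its pin at (128,165) to the grip near (150,75), where the fingertips touch it. I'll continue along the arc.

Request:
{"name": "jog_arm", "arguments": {"plan": "0 0 0 -0.8 0 0.25 255;0 0 0 -0.8 0 0.25 255;0 0 0 -0.77 0 0.33 255;0 0 0 -0.77 0 0.33 255;0 0 0 -0.73 0 0.41 255;0 0 0 -0.73 0 0.41 255;0 0 0 -0.69 0 0.48 255;0 0 0 -0.69 0 0.48 255;0 0 0 -0.64 0 0.55 255;0 0 0 -0.64 0 0.55 255"}}

```text
time_s: 19.4
position: [0.6249, 0.118, 0.1775]
tool_rot: [[-0.021, 1.0, 0.006], [1.0, 0.021, 0.019], [0.019, 0.007, -1.0]]
ft_force: [0.6, 0.2, 0.8]
grip_width: 0.0003
gripper_force: 0.4
```

Request:
{"name": "jog_arm", "arguments": {"plan": "0 0 0 -0.58 0 0.61 255;0 0 0 -0.58 0 0.61 255;0 0 0 -0.52 0 0.66 255;0 0 0 -0.52 0 0.66 255;0 0 0 -0.45 0 0.71 255;0 0 0 -0.45 0 0.71 255;0 0 0 -0.38 0 0.75 255;0 0 0 -0.38 0 0.75 255;0 0 0 0 0 0 255"}}

```text
time_s: 20.15
position: [0.6254, 0.0805, 0.1208]
tool_rot: [[-0.021, 1.0, 0.004], [1.0, 0.021, 0.019], [0.019, 0.004, -1.0]]
ft_force: [1.0, 0.4, 0.3]
grip_width: -0.0002
gripper_force: 0.0
```

```bash
python3 look.py b3; python3 -c "
from rig import env;s=env.observe();print(s['position'],s['ft_force'])"
```

```text
[0.62596595 0.08114536 0.12241895] [-0.41921368 -1.11950994 -0.54747395]
```

View pics/b3.png

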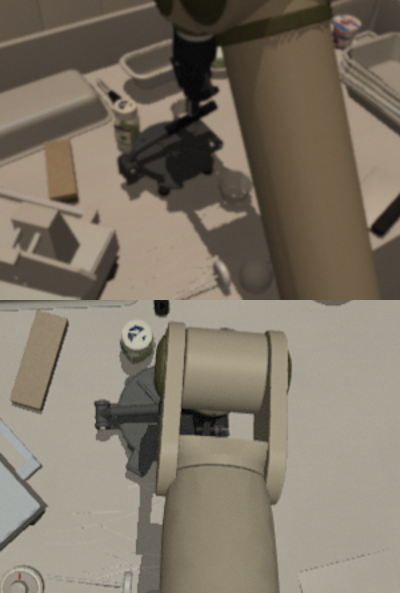

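Scene crop: the lever, from (125,165) to (215,105), is nearly down with the fingertips on top. I'll do the last part in small steps.

Request:
{"name": "jog_arm", "arguments": {"plan": "0 0 0 -0.2 0 0.5 255;0 0 0 -0.2 0 0.5 255;0 0 0 -0.1 0 0.4 255;0 0 0 -0.1 0 0.4 255;0 0 0 0 0 0 255"}}

```text
time_s: 20.67
position: [0.626, 0.0754, 0.1036]
tool_rot: [[-0.021, 1.0, 0.005], [1.0, 0.021, 0.019], [0.019, 0.005, -1.0]]
ft_force: [-0.5, -0.2, -0.9]
grip_width: -0.0003
gripper_force: 0.0
```

Request:
{"name": "jog_arm", "arguments": {"plan": "0 0 0 0 0 0.3 255;0 0 0 0 0 0.2 255;0 0 0 0 0 0 255"}}

```text
time_s: 20.92
position: [0.6263, 0.0757, 0.0993]
tool_rot: [[-0.021, 1.0, 0.006], [1.0, 0.021, 0.019], [0.019, 0.007, -1.0]]
ft_force: [-0.1, 0.6, 1.2]
grip_width: 0.0003
gripper_force: 0.0
```

Request:
{"name": "jog_arm", "arguments": {"plan": "0 0 0 0 0 0.2 255;0 0 0 0 0 0.15 255;0 0 0 0 0 0 255"}}

```text
time_s: 21.17
position: [0.6263, 0.0757, 0.0959]
tool_rot: [[-0.021, 1.0, 0.006], [1.0, 0.021, 0.019], [0.019, 0.007, -1.0]]
ft_force: [0.0, -0.0, -0.2]
grip_width: 0.0002
gripper_force: 0.0
```

Request:
{"name": "jog_arm", "arguments": {"plan": "0 0 0 0 0 0.15 255;0 0 0 0 0 0 255"}}

```text
time_s: 21.33
position: [0.6265, 0.0757, 0.095]
tool_rot: [[-0.021, 1.0, 0.007], [1.0, 0.021, 0.019], [0.019, 0.008, -1.0]]
ft_force: [0.1, -0.3, 1.5]
grip_width: 0.0002
gripper_force: 1.1
```

Request:
{"name": "jog_arm", "arguments": {"plan": "0 0 0 0 0 0.1 255;0 0 0 0 0 0 255"}}

```text
time_s: 21.5
position: [0.6266, 0.0757, 0.0948]
tool_rot: [[-0.021, 1.0, 0.008], [1.0, 0.021, 0.019], [0.019, 0.008, -1.0]]
ft_force: [-3.1, -1.6, 8.3]
grip_width: -0.0001
gripper_force: 4.1
```

The lever is bottomed: the grip point reads 95 mm, as specified, and the force is rising. I'll retreat and check.

Request:
{"name": "jog_arm", "arguments": {"plan": "0 0 0 0 0 -0.5 255;0 0 0 0 0 -1.5 255;0 0 0 0 0 -3 255;0 0 0 0 0 -3.5 255;0 0 0 0 0 -3.5 255;0 0 0 0 0 -3.5 255;0 0 0 0 -3 0 255;0 0 0 -3 -2 0 255;0 0 0 -3 -2 0 255;0 0 0 -3.5 -2 0 255"}}

```text
time_s: 22.33
position: [0.5362, -0.0241, 0.2463]
tool_rot: [[-0.024, 1.0, 0.007], [1.0, 0.023, 0.02], [0.019, 0.007, -1.0]]
ft_force: [1.4, -0.5, 1.0]
grip_width: 0.0001
gripper_force: 0.0
```

Request:
{"name": "jog_arm", "arguments": {"plan": "0 0 0 -3.5 -2 0 255;0 0 0 -3.5 -2 0 255;0 0 0 -3.5 0 0 255;0 0 0 -3.5 0 0 255;0 0 0 -3.5 0 0 255;0 0 0 -3.5 0 0 255;0 0 0 0 0 0 255;0 0 0 0 0 0 255"}}

```text
time_s: 23.0
position: [0.5016, -0.2363, 0.2413]
tool_rot: [[-0.019, 1.0, 0.006], [1.0, 0.019, 0.02], [0.02, 0.006, -1.0]]
ft_force: [-0.1, 1.1, 1.0]
grip_width: 0.0001
gripper_force: 0.0
```

```bash
python3 look.py c1
python3 - <<'E'
from h import *
im=imaging.get_image("top")
for n in ["press","hinge_pin","lever_pin","lever_grip","plate_tab","ramekin_0","spice_jar_2"]:
    for t in models.tip_of("top",n)[:2]: print(n,round(t["confidence"],2),px2w(im,*t["at"]).round(3),px2z(im,*t["at"],dict(hinge_pin=.046,lever_pin=.06,lever_grip=.095,plate_tab=.055).get(n,0)).round(3))
d=im["depth"];f=200/np.tan(np.radians(im["fov_y"]/2)); C,R=np.meshgrid(np.arange(640),np.arange(400));T=np.array(im["world_from_camera"])
P=(np.stack([(C-im["cx"])/f*d,(R-im["cy"])/f*d,d],-1)@T[:3,:3].T+T[:3,3])
for y in np.arange(.0,.24,.02):
    p=P[(d>0)&(abs(P[...,0]-.622)<.012)&(abs(P[...,1]-y)<.006)]; print(round(y,2),np.percentile(p[:,2],90).round(4),end="; ")
E
```

```text
press 0.6 [0.611 0.118 0.062] [0.619 0.116 0.   ]
hinge_pin 0.8 [0.624 0.04  0.094] [0.63  0.035 0.046]
lever_pin 0.59 [0.622 0.218 0.07 ] [0.624 0.218 0.06 ]
lever_grip 0.81 [0.63  0.051 0.096] [0.631 0.051 0.095]
plate_tab 0.17 [0.622 0.219 0.07 ] [0.624 0.22  0.055]
ramekin_0 0.95 [0.729 0.033 0.001] [0.729 0.032 0.   ]
ramekin_0 0.65 [0.497 0.061 0.001] [0.497 0.061 0.   ]
spice_jar_2 0.61 [0.711 0.166 0.086] [0.73  0.167 0.   ]
0.0 0.0024; 0.02 0.0956; 0.04 0.0962; 0.06 0.096; 0.08 0.0956; 0.1 0.096; 0.12 0.096; 0.14 0.0913; 0.16 0.091; 0.18 0.0899; 0.2 0.0883; 0.22 0.0734;
```

View pics/c1.png

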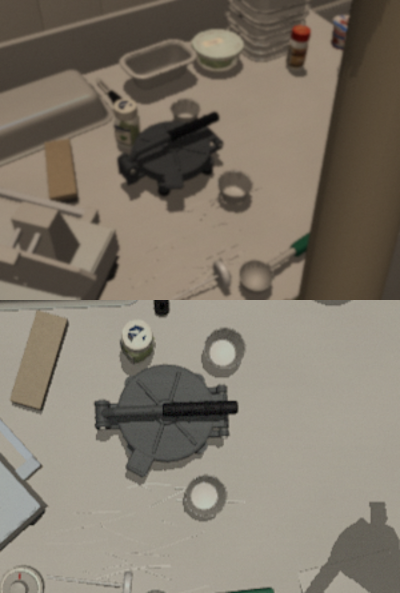

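The last picture shows the lever lying level across the closed plate, from (103,415) to (235,407) in the top crop. Its top is flat at 96 mm. The press, cups and jar haven't moved, and the arm is clear, so I'll hand the job in.

```bash
python3 -c "
from rig import job;print(job.close_job())"
```

```text
the job is handed in; nothing more can be done
None
```

The tortilla press is closed: the upper plate lies flat on the lower one and the lever lies level across it; the press, cups and jar show no movement, the arm is clear, and the job was handed in at about 23 s of the 67 s allowed.

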